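# Moisture reading on a marked spot of the chopping board

### The job

Check whether the small wooden chopping board is dry: a spice jar stands on the pencilled ring, so first move the jar away and stand it upright on the board or worktop at least 8 cm from the ring, and let go of it. Then take the moisture meter out of its holder and hold it upright with its ball tip on the board inside the ring, pressing gently so that the spring tip goes about half way in, never hard on its stop. Finish while still holding it there, steady in the gripper; leave the mug, the garlic and the lemon where they are.

Things in the scene. Friction and masses are not known exactly. Their poses are not given: they have to be found in the camera images.
- board: Small wooden chopping board lying flat on rubber feet in front of the robot, fixed, 160 mm (its x) by 240 mm (its y), pale with a darker strip along each end (y = -120 and +120 mm); its top face is level, 22 mm above the worktop. Origin at the centre of the board at worktop level (z = 0); z up.
- mark_centre (a point): Centre of the pencilled ring on the board's top face (22 mm above the worktop). The ring is a thin dark line, 29 mm across. At the start the spice jar stands on it and hides it; it lies up to 40 mm from the board centre along its x and up to 70 mm along its y. z up.
- jar: Glass spice jar with a dark screw cap, round, 46 mm across, 106 mm high, about 0.11 kg (varies), loose, standing on the ring. Origin at the centre of its base, z up the jar. Grasp it from above across the cap (the cap is the top 20 mm, 45 mm across) or the glass (44 mm).
- holder: Grey block, fixed, 60 x 60 mm, 78 mm high, on an 80 x 80 x 8 mm dark foot, left or right of the board, with a vertical round well 27 mm across in its top. The meter's handle rests on the top; neck and tip hang free in the well, so lift the meter straight up at least 70 mm. Origin at the centre of the underside, z up.
- meter: Moisture meter, 0.17 kg (varies), loose, upright in the holder. White handle 24 mm (x) by 36 mm (y) by 85 mm high, small display on its -x face; below it a steel neck 18 mm across, 45 mm long, then the sprung ball tip. Origin: centre of the handle's lower face (78 mm above the worktop in the holder), z up. Grasp the handle from above across the narrow sides (along its y).
- tip (a point): Lowest point of the ball tip (ball 14 mm across) of the meter, on the meter's axis: 67 mm below the meter's origin when the spring is out, 52 mm when fully in. z up the handle.
- plunger (a joint): How far the spring tip is pushed into the meter, m: 0 out, 0.015 at its stop. It takes 1 N to start it moving and 0.3 N more for each mm: about 3.2 N half way in, 5.5 N at the stop.
- mug: White mug, 91 mm across, 123 mm with its handle, 96 mm high, loose; origin at the centre of the underside. Stands on the other side of the board from the holder. Leave alone.
- garlic: Garlic bulb, 54 mm across and 53 mm high, loose, on the worktop at the far left, beyond the holder or mug; origin at the centre of its underside. Leave alone.
- lemon: Lemon, 83 x 58 x 58 mm, loose, lying on the worktop right of the board, by the sink; origin at the centre of its underside. Leave alone.
Mind the look-alikes: they are no part of the job. There is more than one size of the jar; the job needs the larger.

How it is judged:
On the way, in this order (a step that is already met when the one before it is completed fails the run):
1. the jar stands upright, let go, at least 8 cm from the ring (horizontal distance between jar and mark_centre above 0.08 m and angle between jar's own z axis and vertical below 0.1 rad and linear speed of jar below 0.02 m/s and contact force between each of the arm, the fingers, meter and jar below 0.05 N and height (world z) of jar between -0.01 and 0.032 m), for 0.2 s.
2. the upright meter, held by the fingers, presses its ball on the board inside the ring with the spring part way in (contact force between meter and board between 1.2 and 6.5 N and value of joint plunger between 0.003 and 0.0125 m and horizontal distance between tip and mark_centre below 0.011 m and angle between meter's own z axis and vertical below 0.1 rad and contact force between the fingers and meter above 1 N), for 0.5 s.
At the end, for the whole second after the job is handed in: Meter gripped, clear of the holder, still (10 mm/s), upright within 0.10 rad; tip within 11 mm of the ring centre, pressing on the board with 1.2 to 6.5 N, spring 3 to 12.5 mm in. Jar upright (0.1 rad), still, untouched, on the board or worktop, axis over 80 mm from the ring centre (all of step 1 and all of step 2 and contact force between meter and holder below 0.05 N and linear speed of meter below 0.01 m/s); the arm keeps its last pose, push and grip.
It fails at once if the meter is pressed on the board with more than 14 N (contact force between meter and board above 14 N).
It fails at once if the jar is knocked over (angle between jar's own z axis and vertical above 0.6 rad).
It fails at once if the mug, the garlic or the lemon is moved more than 30 mm (distance of any of mug, garlic, lemon from where it was at the start of the episode above 0.03 m).
It also fails if it takes over 56 s, if anything falls off the work surface, if the arm or the gripper's body presses on something with over 40 N, if the wrist force passes 120 N, or if a joint passes its speed limit or range.

### The arm

A 7-joint arm with a two-finger parallel gripper is mounted at the origin on a cart in front of the work surface, level with it; the furniture and walls round the work are solid. World frame = base frame: x ahead of the robot, y to its left, z up, the work surface at z = 0. Lengths are in m, angles in rad, forces in N, time in s.
With the tool pointing down it reaches from about 0.4 to 0.85 m from the base axis. Payload 10.4 kg.
Tool frame: the origin (TCP) lies at the very end of the fingers, on their centre line; the grasp point (between the pads) lies manip.tcp_to_grasp behind it (manip.tcp_to_grasp is the distance from the TCP to the grasp point, in m); z points along the fingers, y is the line along which they close (so a half turn about z gives the same grasp; the last joint's range is limited). The gripper opens to 85 mm and grips with 20 to 120 N. Pads are 22 mm wide; open, the fingers measure 114 mm over their backs; the gripper's body (76 mm by 85 mm) begins 54 mm behind the grasp point. The pads swing forward as they close: fully open they stand 13 mm farther back than shut.
Start: joints at [-1.315, 0.332, -0.065, 1.46, 0.022, 1.35, -0.088], TCP at [0.172, 0.601, 0.231] pointing down, gripper open.
Joint ranges: [-2.6, 2.6], [-0.5, 2.12], [-1.47, 1.34], [0.16, 2.42], [-1.27, 4.41], [0.06, 2.06], [-2.6, 2.6]. Speed limits (rad/s): [2.22, 2.22, 2.79, 2.79, 3.14, 3.14, 3.14].

### API

Orientations are given as a unit quaternion [x, y, z, w].
In Python, from plant import telemetry, vision, ticket, manip gives the robot as it stands.
- The arm moves only by the shell command python3 -m crank 'ROWS' [FORCE]. ROWS is JSON, a list of rows, each a list of 7 numbers: the shift along the tool's x, y, z in m, then the turn, a rotation vector about the tool's x, y, z in rad, then the opening, from 0 (shut) to 1 (fully open). A call has exactly 8 rows; each row shifts and turns the commanded pose from where the row before left it, along the tool's axes as they then stand; what a row does not reach is not made up. A row lasts 1/8 s, in which the tool goes at most 62.5 mm and 10.7 degrees, less where a joint would pass 70% of its speed; a pose out of reach is approached as far as the arm can. A call with a gripper value outside its range is refused whole. The fingers move at their own pace and stop on an object; FORCE is the grip in N (left out, the last holds). Time passes only in rows, so rows that do not move let the fingers close, or fill a call up. It gives the time, the measured TCP pose, the force, the opening and the grip force at its end, in the units of the state.
- telemetry.sense(): the state, without advancing time (a new reading comes with each control period).
- vision.read_camera(name): name is "side" or "top" or "wrist"; returns a dict with "frame" (480x640x3 uint8, red, green, blue), "mtx" (3x3 intrinsics, pixels), "rvec" (rotation vector, rad) and "tvec" (3), from world to camera coordinates, as OpenCV has them; the wrist camera has in their place "hand_eye" (4x4, takes a point from camera to tool coordinates, whose origin is the TCP and whose axes are the flange's). Camera axes: x right, y down, z forward; pixel columns grow to the right and rows downward; lengths in m; the calibration is good to about 2 mm. The wrist camera is an equidistant fisheye: a pixel r from the principal point sees the ray r / f radians off the axis. A picture is of the moment at which its call begins: read the wrist's pose just before it. There is no depth.
- ticket.finish_job(): hands the job in; it is judged then, once.
The state is a dict: "clock": time; "joints": joint angles; "qd": joint speeds; "effort": joint torques, N m; "tcp_pos": TCP position; "tool_rot": TCP orientation; "ft_force": force on the tool from outside, world axes, zero at the start; "torque": the same for the moment, N m; "width": finger opening in m; "gripper_force": force on a finger pad.
Only numpy, scipy, OpenCV 4.12 (cv2) and the standard library are available. Lean on these libraries where they do the work, as an engineer would, in place of code of your own. Each camera call takes 0.05 s, during which the arm holds its last target. There are 200 camera calls.

## Working session

There is one attempt and no reset: what is moved stays moved. The work goes in short steps, Python scripts to look and compute and a shell command to move; the robot and the scene stay as the last step left them, time stands still between calls to the robot, and variables do not carry over. Pictures are saved under pics/ and viewed, at most 10 in all, crops included, and the job is handed in when it is done.

```bash
mkdir -p pics; ls; python3 - <<'E'
from plant import telemetry, vision, manip
import cv2
s=telemetry.sense();print({k:(v if not hasattr(v,'__len__') else [round(float(x),4) for x in v]) for k,v in s.items()})
print(manip.tcp_to_grasp)
for n in ("side","top","wrist"):
    c=vision.read_camera(n);cv2.imwrite(f"pics/{n}0.png",c["frame"][:,:,::-1])
    print(n,[(k,v) for k,v in c.items() if k!="frame"])
E
```

```text
pics
{'clock': 0.0, 'joints': [-1.3146, 0.3329, -0.0647, 1.4609, 0.0216, 1.3499, -0.0885], 'qd': [0.0014, -0.0009, -0.0005, 0.0004, 0.0019, 0.0007, -0.0005], 'effort': [0.0003, -62.5443, 0.0494, -39.1603, 0.0162, 0.0098, -0.0], 'tcp_pos': [0.1719, 0.6005, 0.2305], 'tool_rot': [0.1389, 0.9903, -0.0007, -0.0001], 'ft_force': [-0.8075, 0.3019, 0.0295], 'torque': [-0.0338, 0.0254, 0.0096], 'gripper_force': 0.0, 'width': 0.08552591684399462}
0.0187
side [('mtx', array([[436.34911978,   0.        , 313.65466163],
       [  0.        , 436.34911978, 238.28849905],
       [  0.        ,   0.        ,   1.        ]])), ('rvec', array([ 2.18097851, -0.59131091,  0.26012581])), ('tvec', array([-0.407416  ,  0.28988739,  0.81648387]))]
top [('mtx', array([[579.83920839,   0.        , 317.99826965],
       [  0.        , 579.83920839, 241.95256192],
       [  0.        ,   0.        ,   1.        ]])), ('rvec', array([ 2.12461436, -2.124678  ,  0.22380059])), ('tvec', array([0.09821431, 0.54476601, 1.31454175]))]
wrist [('mtx', array([[371.64829954,   0.        , 317.46750544],
       [  0.        , 371.64829954, 247.68064874],
       [  0.        ,   0.        ,   1.        ]])), ('hand_eye', array([[ 1.20929003e-03, -9.54533059e-01, -2.98102628e-01,
         7.67236286e-02],
       [ 9.99999235e-01,  1.07705443e-03,  6.07861253e-04,
        -7.34624941e-04],
       [-2.59150904e-04, -2.98103135e-01,  9.54533632e-01,
        -1.41976999e-01],
       [ 0.00000000e+00,  0.00000000e+00,  0.00000000e+00,
         1.00000000e+00]]))]
```

View pics/top0.png

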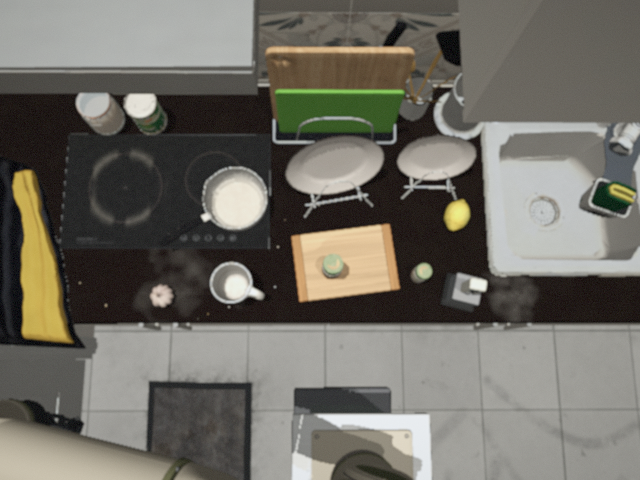

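View pics/side0.png

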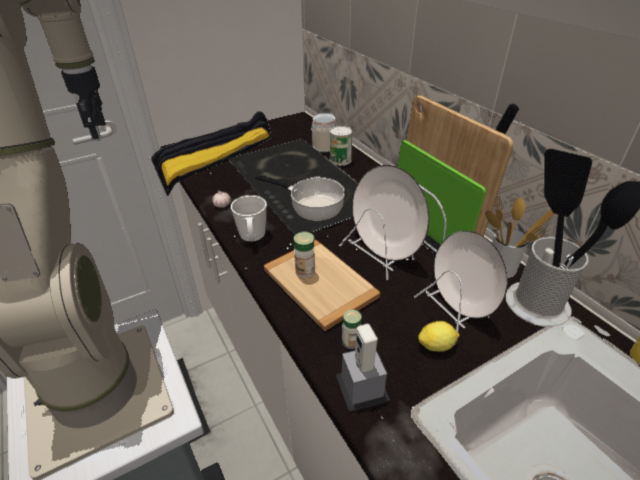

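The top picture shows the board with corners near (291,236), (391,224), (400,290) and (299,302). The holder is at (463,290) with the meter's top at (478,285), the mug is at (233,283), the garlic at (161,295) and the lemon at (457,214).

Things that could be taken for the jar, in the top picture:
- Jar on the board, (332,266), tall in the side view at (304,255).
- Small jar on the worktop, (422,272), side view (351,328).
- Tins by the hob, (100,112) and (145,112).

I choose the one on the board. It is the larger, and it stands on the ring. I'll check it in a close crop.

```bash
python3 - <<'E'
import cv2,numpy as np
t=cv2.imread("pics/top0.png")[215:315,280:500]; s=cv2.imread("pics/side0.png")[220:410,260:400]
a=cv2.resize(t,None,fx=3.6,fy=3.6,interpolation=3)  # 792x360
cv2.imwrite("pics/c1.png",a)
cv2.imwrite("pics/c2.png",cv2.resize(s,None,fx=3,fy=3,interpolation=3))
E
```

```text
(no output)
```

View pics/c1.png

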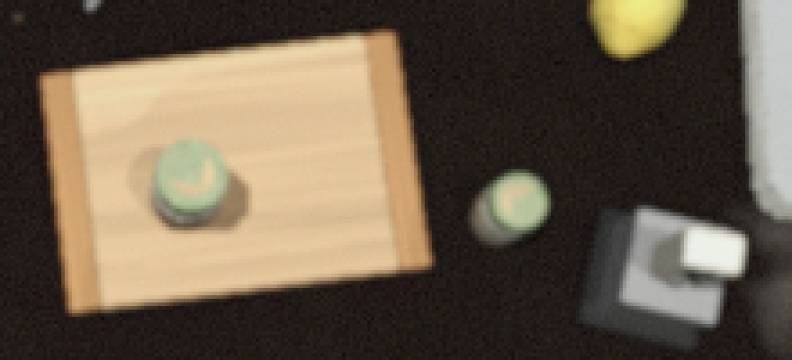

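View pics/c2.png

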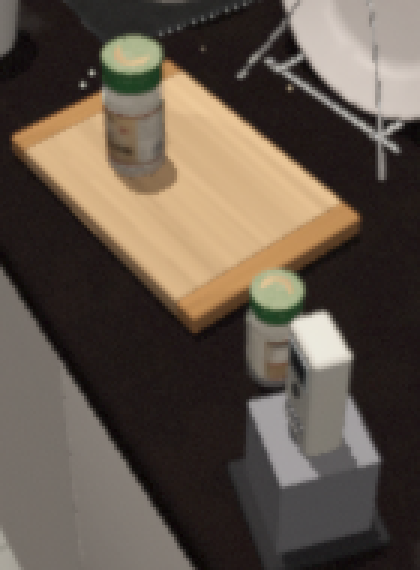

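The crops confirm it. The jar on the board is clearly the taller of the two; in the top crop its cap centre is (190,175). The meter's top face has corners near (683,228), (748,230), (745,278) and (682,275), and the holder's top has corners near (637,207), (733,222), (718,326) and (620,300).

```bash
cat > h.py <<'E'
import numpy as np, cv2
from scipy.spatial.transform import Rotation as R
from plant import telemetry, vision
def ray(c,px,z,und=True):
    M,_=cv2.Rodrigues(c["rvec"]); o=-M.T@c["tvec"]
    d=M.T@np.linalg.inv(c["mtx"])@np.array([px[0],px[1],1.]); return o+d*(z-o[2])/d[2]
def wristray(c,s,px,z):
    K=c["mtx"];u=(px[0]-K[0,2])/K[0,0];v=(px[1]-K[1,2])/K[1,1];r=np.hypot(u,v)
    d=np.array([np.sin(r)*u/r,np.sin(r)*v/r,np.cos(r)])
    H=c["hand_eye"];T=R.from_quat(s["tool_rot"]).as_matrix()
    o=np.array(s["tcp_pos"])+T@H[:3,3];d=T@H[:3,:3]@d
    return o+d*(z-o[2])/d[2]
def delta(target,yaw_closing=None):
    """shift in tool axes to take TCP to target; turn about tool z to put tool y along closing yaw"""
    s=telemetry.sense();T=R.from_quat(s["tool_rot"]);p=np.array(s["tcp_pos"])
    out=T.inv().apply(np.array(target)-p)
    print("tcp",p.round(4),"shift tool",out.round(4))
    y=T.as_matrix()[:,1];a=np.arctan2(y[1],y[0]);print("tool y yaw",a.round(3),"tilt",T.as_matrix()[:,2].round(4))
    if yaw_closing is not None:
        d=(yaw_closing-a+np.pi/2)%np.pi-np.pi/2
        print("turn about tool z",-d)
E
python3 - <<'E'
from h import *
t=vision.read_camera("top");s=vision.read_camera("side")
f=lambda p:(280+p[0]/3.6,215+p[1]/3.6); g=lambda p:(260+p[0]/3,220+p[1]/3)
P=lambda *a:print(*[x.round(4) if hasattr(x,'round') else x for x in a])
P("jar",ray(t,f((190,175)),.128),ray(s,g((133,50)),.128))
m=[ray(t,f(p),.163) for p in [(683,228),(748,230),(745,278),(682,275)]]
P("meter",np.mean(m,0),[x[:2].round(3) for x in m]); 
P("meter side",[ray(s,g(p),.163)[:2].round(3) for p in [(290,330),(319,312),(352,352),(324,368)]])
h=[ray(t,f(p),.078) for p in [(637,207),(733,222),(718,326),(620,300)]]
P("holder",np.mean(h,0),[x[:2].round(3) for x in h])
b=[ray(t,f(p),.022) for p in [(40,73),(396,30),(433,265),(68,315)]]
P("board",np.mean(b,0),[x[:2].round(3) for x in b])
P("small jar",ray(t,f((519,203)),.085))
P("mug",ray(t,(232,276),.096),"garlic",ray(t,(161,295),.03))
delta([0.5,0,.2],np.pi/2)
E
```

```text
jar [0.4811 0.0667 0.128 ] [0.4873 0.0673 0.128 ]
meter [ 0.429  -0.2438  0.163 ] [array([ 0.444, -0.226]), array([ 0.443, -0.265]), array([ 0.414, -0.261]), array([ 0.416, -0.224])]
meter side [array([ 0.422, -0.232]), array([ 0.443, -0.229]), array([ 0.442, -0.261]), array([ 0.423, -0.262])]
holder [ 0.4325 -0.2444  0.078 ] [array([ 0.469, -0.221]), array([ 0.459, -0.282]), array([ 0.393, -0.268]), array([ 0.409, -0.207])]
board [0.5019 0.0326 0.022 ] [array([0.567, 0.163]), array([ 0.597, -0.077]), array([ 0.438, -0.098]), array([0.405, 0.143])]
small jar [ 0.4702 -0.1438  0.085 ]
mug [0.4578 0.2926 0.096 ] garlic [0.4219 0.4665 0.03  ]
tcp [0.1719 0.6007 0.231 ] shift tool [-0.4807 -0.4873  0.0313]
tool y yaw 1.292 tilt [-2.e-04 -6.e-04 -1.e+00]
turn about tool z -0.2787298903392308
```

```bash
python3 -m crank '[[-0.04,-0.038,0,0,0,0,1],[-0.04,-0.038,0,0,0,0,1],[-0.04,-0.038,0,0,0,0,1],[-0.04,-0.038,0,0,0,0,1],[-0.04,-0.038,0,0,0,0,1],[-0.04,-0.038,0,0,0,0,1],[-0.04,-0.038,0,0,0,-0.14,1],[0,0,0,0,0,-0.14,1]]' 40; python3 -c "
from h import *
delta([.484,.067,.2],np.pi/2)"
```

```text
clock: 1.25
tcp_pos: [0.3702, 0.2643, 0.2316]
tool_rot: [0.001, 1.0, 0.0, 0.0]
ft_force: [-1.2, 0.5, -0.0]
width: 0.0855
gripper_force: 0.0
tcp [0.3702 0.2643 0.2316] shift tool [-0.114  -0.1972  0.0316]
tool y yaw 1.57 tilt [ 6.e-04  2.e-04 -1.e+00]
turn about tool z -0.001195264574283872
```

```bash
python3 -m crank '[[-0.019,-0.033,0.005,0,0,0,1],[-0.019,-0.033,0.005,0,0,0,1],[-0.019,-0.033,0.005,0,0,0,1],[-0.019,-0.033,0.005,0,0,0,1],[-0.019,-0.033,0.005,0,0,0,1],[-0.019,-0.032,0.006,0,0,0,1],[0,0,0,0,0,0,1],[0,0,0,0,0,0,1]]'; python3 -c "
from h import *
delta([.484,.067,.2],np.pi/2)
c=vision.read_camera('wrist');cv2.imwrite('pics/w1.png',c['frame'][:,:,::-1])"
```

```text
clock: 2.25
tcp_pos: [0.482, 0.0718, 0.2003]
tool_rot: [-0.001, 1.0, 0.0, -0.0]
ft_force: [-0.2, 1.0, 1.1]
width: 0.0855
gripper_force: 0.0
tcp [0.482  0.0718 0.2003] shift tool [-0.002  -0.0048  0.0003]
tool y yaw 1.572 tilt [-3.e-04  3.e-04 -1.e+00]
turn about tool z 0.0014612632445423213
```

View pics/w1.png

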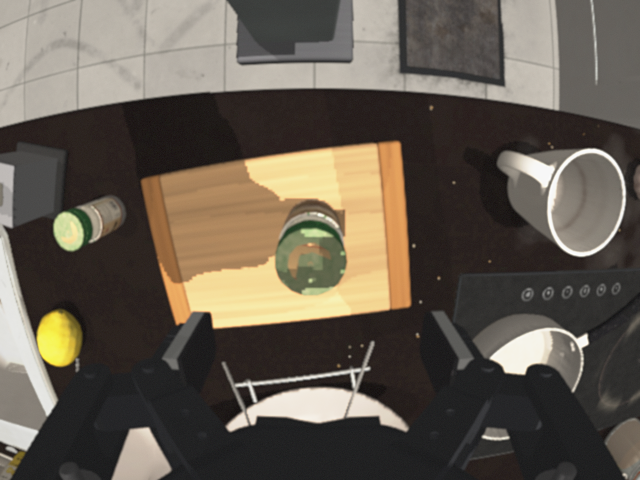

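The wrist picture shows the jar's cap centred at about (312,259), with the board's corners at (142,180), (400,142), (411,307) and (188,328).

```bash
python3 -c "
from h import *
s=telemetry.sense();c=vision.read_camera('wrist')
print(wristray(c,s,(312,259),.128))
b=[wristray(c,s,p,.022) for p in [(142,180),(400,142),(411,307),(188,328)]]
print(np.mean(b,0),b)
delta([.485,.067,.095],np.pi/2)"
```

```text
[0.47915961 0.06847395 0.128     ]
[0.50163184 0.03854757 0.022     ] [array([ 0.43958214, -0.09155733,  0.022     ]), array([0.40909039, 0.14294519, 0.022     ]), array([0.56567083, 0.16396143, 0.022     ]), array([ 0.59218399, -0.061159  ,  0.022     ])]
tcp [0.4819 0.0723 0.2004] shift tool [-0.0031 -0.0054  0.1054]
tool y yaw 1.574 tilt [-0.e+00  5.e-04 -1.e+00]
turn about tool z 0.00284255321780158
```

```bash
python3 -m crank '[[0,-0.005,0.022,0,0,0,1],[0,0,0.022,0,0,0,1],[0,0,0.022,0,0,0,1],[0,0,0.022,0,0,0,1],[0,0,0.02,0,0,0,1],[0,0,0,0,0,0,1],[0,0,0,0,0,0,0],[0,0,0,0,0,0,0]]' 40;  python3 -m crank '[[0,0,0,0,0,0,0],[0,0,0,0,0,0,0],[0,0,0,0,0,0,0],[0,0,0,0,0,0,0],[0,0,-0.01,0,0,0,0],[0,0,-0.02,0,0,0,0],[0,0,-0.02,0,0,0,0],[0,0,0,0,0,0,0]]'
python3 -c "
from h import *
delta([.525,-.042,.095],np.pi/2)"
```

```text
clock: 3.35
tcp_pos: [0.4827, 0.0666, 0.0932]
tool_rot: [-0.001, 1.0, 0.0, 0.001]
ft_force: [0.2, 0.3, 0.8]
width: 0.0517
gripper_force: 0.0
clock: 4.35
tcp_pos: [0.4831, 0.0664, 0.1438]
tool_rot: [-0.001, 1.0, 0.001, 0.001]
ft_force: [-0.7, 0.9, -1.7]
width: 0.044
gripper_force: 41.0
tcp [0.4831 0.0664 0.1438] shift tool [-0.0417 -0.1085  0.0487]
tool y yaw 1.572 tilt [ 0.0026  0.0012 -1.    ]
turn about tool z 0.0010951206192848506
```

```bash
python3 -m crank '[[-0.006,-0.015,0,0,0,0,0],[-0.006,-0.015,0,0,0,0,0],[-0.006,-0.016,0,0,0,0,0],[-0.006,-0.016,0,0,0,0,0],[-0.006,-0.016,0,0,0,0,0],[-0.006,-0.015,0,0,0,0,0],[-0.006,-0.015,0,0,0,0,0],[0,0,0,0,0,0,0]]';  python3 -m crank '[[0,0,0.008,0,0,0,0],[0,0,0.012,0,0,0,0],[0,0,0.012,0,0,0,0],[0,0,0.008,0,0,0,0],[0,0,0.006,0,0,0,0],[0,0,0.002,0,0,0,0],[0,0,0.0015,0,0,0,0],[0,0,0,0,0,0,0]]'
```

```text
clock: 5.35
tcp_pos: [0.524, -0.0428, 0.1416]
tool_rot: [0.0, 1.0, -0.0, -0.0]
ft_force: [-1.0, 0.4, -1.5]
width: 0.0439
gripper_force: 41.1
clock: 6.35
tcp_pos: [0.5248, -0.0417, 0.0933]
tool_rot: [-0.001, 1.0, 0.0, 0.001]
ft_force: [-0.2, 0.1, 1.5]
width: 0.0438
gripper_force: 41.2
```

```bash
python3 -m crank '[[0,0,0,0,0,0,0.6],[0,0,0,0,0,0,1],[0,0,0,0,0,0,1],[0,0,0,0,0,0,1],[0,0,0,0,0,0,1],[0,0,-0.02,0,0,0,1],[0,0,-0.04,0,0,0,1],[0,0,-0.05,0,0,0,1]]';  python3 -m crank '[[0.0,-0.02,-0.04,0,0,0,1],[0.02,-0.04,0,0,0,0,1],[0.02,-0.04,0,0,0,0,1],[0.02,-0.04,0,0,0,0,1],[0.02,-0.04,0,0,0,0,1],[0.02,-0.02,0,0,0,0,1],[0,0,0,0,0,0,1],[0,0,0,0,0,0,1]]'
python3 -c "
from h import *
delta([.432,-.244,.25],np.pi/2)
t=vision.read_camera('top')['frame'][:,:,::-1];s=telemetry.sense();print(s['tcp_pos'],s['tool_rot']);c=vision.read_camera('wrist')
cv2.imwrite('pics/w2.png',c['frame'][:,:,::-1])
cv2.imwrite('pics/t2.png',cv2.resize(t[220:310,285:405],None,fx=6,fy=6,interpolation=3))
"
```

```text
clock: 7.35
tcp_pos: [0.5237, -0.0417, 0.2034]
tool_rot: [-0.001, 1.0, -0.0, -0.001]
ft_force: [1.3, 0.7, 0.4]
width: 0.0854
gripper_force: 0.0
clock: 8.35
tcp_pos: [0.4251, -0.2406, 0.2428]
tool_rot: [-0.001, 1.0, 0.0, 0.0]
ft_force: [0.5, -0.8, -0.5]
width: 0.0852
gripper_force: 0.0
tcp [ 0.4251 -0.2406  0.2428] shift tool [-0.0069 -0.0034 -0.0072]
tool y yaw 1.574 tilt [ 3.e-04  6.e-04 -1.e+00]
turn about tool z 0.0027966932204781525
[ 0.4253233  -0.24043353  0.24273516] [-1.70939765e-03  9.99998520e-01  1.88825750e-04  4.73576380e-05]
```

View pics/w2.png

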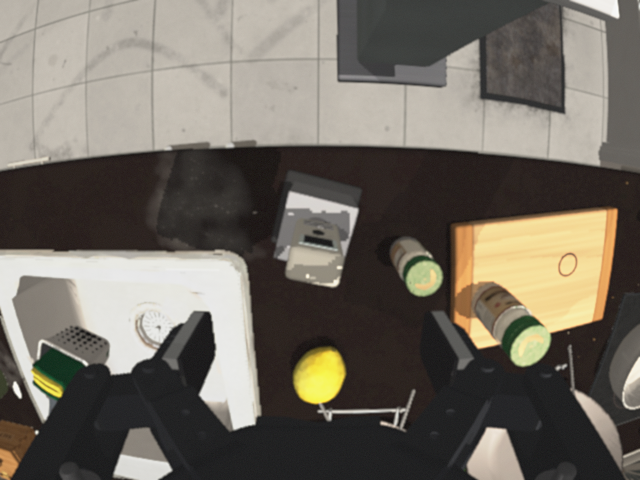

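View pics/t2.png

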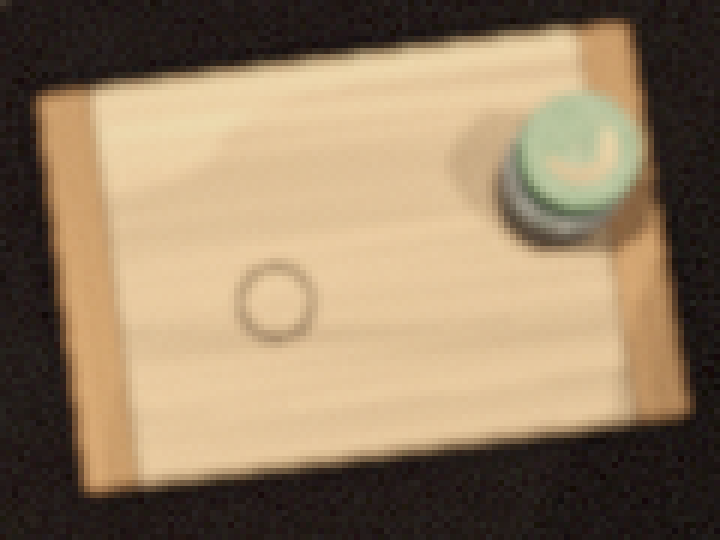

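The jar stands on the board's right end and the ring is clear. The ring's centre is (276,301) in the top crop and (567,265) in the wrist picture. The meter's top face is near (315,266) in the wrist picture, so I'll crop that to read its yaw.

```bash
python3 -c "
from h import *
t=vision.read_camera('top');s=dict(tcp_pos=[ 0.4253,-0.2404,0.2427],tool_rot=[-1.7094e-03,9.999985e-01,1.888e-04,4.7e-05]);c=vision.read_camera('wrist')
print('ring',ray(t,(330.6,269.75),.022),wristray(c,s,(567.5,265),.022))
jar=ray(t,((580.5)/6-.5+285,(152.5)/6-.5+220),.128);print('jar',jar)
f=cv2.imread('pics/w2.png')[165:295,260:375]
cv2.imwrite('pics/c3.png',cv2.resize(f,None,fx=4.6,fy=4.6,interpolation=3))
"
```

```text
ring [0.48319144 0.06772707 0.022     ] [0.48272391 0.06806965 0.022     ]
jar [ 0.52331252 -0.04162263  0.128     ]
```

View pics/c3.png

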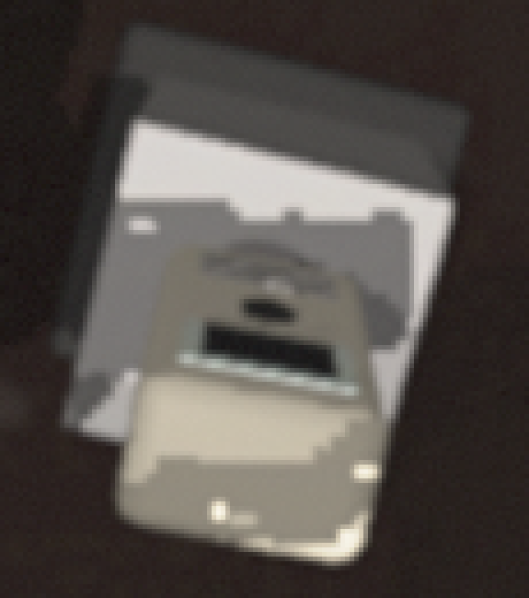

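The meter's top face has crop corners at about (140,372), (387,412), (363,563) and (117,518). It is turned much like the holder.

```bash
python3 -c "
from h import *
s=dict(tcp_pos=[ 0.4253,-0.2404,0.2427],tool_rot=[-1.7094e-03,9.999985e-01,1.888e-04,4.7e-05]);c=vision.read_camera('wrist')
g=lambda p:(p[0]/4.6+260,p[1]/4.6+165)
m=np.array([wristray(c,s,g(p),.163)[:2] for p in [(140,372),(387,412),(363,563),(117,518)]])
print(m,m.mean(0),np.linalg.norm(np.diff(m,axis=0),axis=1))
h=np.array([wristray(c,s,g(p),.078)[:2] for p in [(133,120),(455,200),(62,425)]])
print(h,(h[1]+h[2])/2)
for a,b in [(m[0],m[1]),(m[3],m[2]),(h[0],h[1])]: d=b-a; print('yaw',np.arctan2(d[1],d[0]))
for a,b in [(m[0],m[3]),(m[1],m[2]),(h[0],h[2])]: d=b-a; print('xaxis yaw',np.arctan2(d[1],d[0]))
delta([.432,-.244,.25],np.pi/2)
"
```

```text
[[ 0.41653993 -0.25771003]
 [ 0.42211801 -0.2239977 ]
 [ 0.44462318 -0.2267482 ]
 [ 0.4379367  -0.26134587]] [ 0.43030446 -0.24245045] [0.0341707  0.02267263 0.03523788]
[[ 0.39493065 -0.26464909]
 [ 0.40941558 -0.2058423 ]
 [ 0.45329304 -0.27912508]] [ 0.43135431 -0.24248369]
yaw 1.4068207860184903
yaw 1.379886164582902
yaw 1.3292899567325693
xaxis yaw -0.16831663940906894
xaxis yaw -0.12161309841620026
xaxis yaw -0.24312961924910037
tcp [ 0.425  -0.2411  0.2427] shift tool [-0.007  -0.0029 -0.0073]
tool y yaw 1.573 tilt [-3.e-04 -1.e-04 -1.e+00]
turn about tool z 0.0026388613176140385
```

```bash
python3 -m crank '[[-0.006,-0.002,0,0,0,0,1],[0,0,0.01,0,0,0.16,1],[0,0,0.02,0,0,0,1],[0,0,0.02,0,0,0,1],[0,0,0.02,0,0,0,1],[0,0,0.02,0,0,0,1],[0,0,0.01,0,0,0,1],[0,0,0,0,0,0,1]]'
python3 -c "
from h import *
delta([.431,-.243,.116],1.41)"
```

```text
clock: 9.6
tcp_pos: [0.4305, -0.2438, 0.1425]
tool_rot: [0.079, 0.997, -0.0, -0.001]
ft_force: [0.2, 0.0, 0.7]
width: 0.0853
gripper_force: 0.0
tcp [ 0.4305 -0.2438  0.1425] shift tool [-0.0004  0.0009  0.0265]
tool y yaw 1.412 tilt [-1.1e-03 -2.0e-04 -1.0e+00]
turn about tool z 0.0020502912300019993
```

```bash
python3 -m crank '[[0,0.001,0.013,0,0,0,1],[0,0,0.013,0,0,0,1],[0,0,0,0,0,0,0.6],[0,0,0,0,0,0,0.4],[0,0,0,0,0,0,0.2],[0,0,0,0,0,0,0],[0,0,0,0,0,0,0],[0,0,0,0,0,0,0]]' 40
python3 -m crank '[[0,0,0,0,0,0,0],[0,0,0,0,0,0,0],[0,0,0,0,0,0,0],[0,0,0,0,0,0,0],[0,0,-0.01,0,0,0,0],[0,0,-0.02,0,0,0,0],[0,0,-0.02,0,0,0,0],[0,0,0,0,0,0,0]]' 60
```

```text
clock: 10.6
tcp_pos: [0.4311, -0.2429, 0.1172]
tool_rot: [0.079, 0.997, 0.0, 0.0]
ft_force: [-1.7, 0.0, 5.0]
width: 0.0358
gripper_force: 41.8
clock: 11.6
tcp_pos: [0.4315, -0.2431, 0.168]
tool_rot: [0.079, 0.997, 0.0, 0.001]
ft_force: [0.0, -0.3, -2.6]
width: 0.0353
gripper_force: 59.9
```

```bash
python3 -m crank '[[0,0,-0.03,0,0,0,0],[0,0,-0.03,0,0,0,0],[0,0,-0.03,0,0,0,0],[0,0,0,0,0,0,0],[0,0,0,0,0,0,0],[0,0,0,0,0,0,0],[0,0,0,0,0,0,0],[0,0,0,0,0,0,0]]'
python3 -c "
from h import *
delta([.483,.068,.258],1.41)"
```

```text
clock: 12.6
tcp_pos: [0.4306, -0.2428, 0.2564]
tool_rot: [0.079, 0.997, 0.0, -0.0]
ft_force: [-0.1, 0.1, -0.5]
width: 0.0356
gripper_force: 60.1
tcp [ 0.4306 -0.2428  0.2564] shift tool [-0.0026  0.3151 -0.0015]
tool y yaw 1.412 tilt [-5.e-04  1.e-04 -1.e+00]
turn about tool z 0.001987204428091971
```

```bash
python3 -m crank '[[0,0.02,0,0,0,0,0],[0,0.035,0,0,0,0,0],[0,0.035,0,0,0,0,0],[0,0.035,0,0,0,0,0],[0,0.035,0,0,0,0,0],[0,0.035,0,0,0,0,0],[0,0.035,0,0,0,0,0],[0,0.035,0,0,0,0,0]]'
python3 -m crank '[[0,0.03,0,0,0,0,0],[-0.002,0.02,0.02,0,0,0,0],[0,0,0.03,0,0,0,0],[0,0,0.03,0,0,0,0],[0,0,0.02,0,0,0,0],[0,0,0.01,0,0,0,0],[0,0,0,0,0,0,0],[0,0,0,0,0,0,0]]'
python3 -c "
from h import *
delta([.483,.068,.13],1.41)
s=vision.read_camera('side');f=s['frame'][:,:,::-1]
w=vision.read_camera('wrist')['frame'][:,:,::-1]
M=cv2.projectPoints(np.array([[.483,.068,.022]]),s['rvec'],s['tvec'],s['mtx'],None)[0];print(M)
a=cv2.resize(f[180:340,240:400],None,fx=3.7,fy=3.7,interpolation=3)
cv2.imwrite('pics/s3.png',a)
"
```

```text
clock: 13.6
tcp_pos: [0.4727, 0.02, 0.2567]
tool_rot: [0.079, 0.997, 0.0, 0.0]
ft_force: [1.3, -0.4, -1.5]
width: 0.0354
gripper_force: 60.1
clock: 14.6
tcp_pos: [0.4831, 0.068, 0.1476]
tool_rot: [0.079, 0.997, 0.0, 0.001]
ft_force: [-0.4, 0.2, -1.4]
width: 0.0355
gripper_force: 60.1
tcp [0.4831 0.068  0.1476] shift tool [ 0.0001 -0.      0.0176]
tool y yaw 1.412 tilt [ 1.2e-03  5.0e-04 -1.0e+00]
turn about tool z 0.001969636399712371
[[[304.00765845 272.15487938]]]
```

View pics/s3.png

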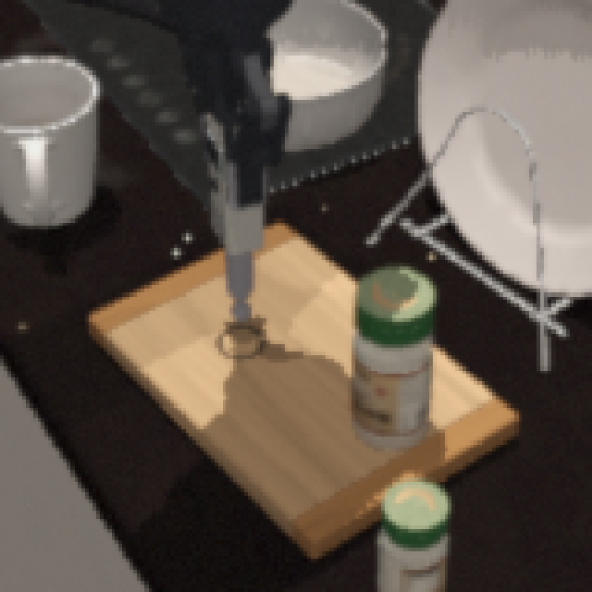

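The side crop shows the meter upright with its ball at (238,320), just above the ring, whose centre is (241,341). The jar is upright at the board's right end and nothing else has moved. Next I lower slowly, watching the force.

```bash
python3 -c "
from h import *
s=vision.read_camera('side')
print(cv2.projectPoints(np.array([[.483,.068,.0414],[.493,.068,.0414]]),s['rvec'],s['tvec'],s['mtx'],None)[0])"
python3 -m crank '[[0,0,0.006,0,0,0,0],[0,0,0.006,0,0,0,0],[0,0,0.004,0,0,0,0],[0,0,0.002,0,0,0,0],[0,0,0.002,0,0,0,0],[0,0,0,0,0,0,0],[0,0,0,0,0,0,0],[0,0,0,0,0,0,0]]'
python3 -c "
from h import *
import numpy as np
f=[]
for i in range(8):
    vision.read_camera('top');f.append(telemetry.sense()['ft_force'])
print(np.mean(f,0),np.std(f,0));delta([.483,.068,.1207])"
```

```text
[[[303.74702148 266.0845033 ]]

 [[307.47985328 264.60327579]]]
clock: 15.75
tcp_pos: [0.4826, 0.0679, 0.1269]
tool_rot: [0.079, 0.997, 0.0, 0.0]
ft_force: [-1.1, -0.5, 0.8]
width: 0.0352
gripper_force: 60.2
[-0.89395189 -0.66317687 -0.29332901] [0.55959124 0.75505835 0.6423502 ]
tcp [0.4826 0.0679 0.1268] shift tool [-0.0004  0.0001  0.0061]
tool y yaw 1.412 tilt [ 1.e-04  1.e-04 -1.e+00]
```

Contact comes about where I worked it out, with roughly 1 N so far. I go down 6 mm more.

```bash
python3 -m crank '[[0,0,0.0015,0,0,0,0],[0,0,0.0015,0,0,0,0],[0,0,0.0015,0,0,0,0],[0,0,0.0015,0,0,0,0],[0,0,0,0,0,0,0],[0,0,0,0,0,0,0],[0,0,0,0,0,0,0],[0,0,0,0,0,0,0]]'
python3 -c "
from h import *
f=[]
for i in range(12):
    vision.read_camera('top');f.append(telemetry.sense()['ft_force'])
print(np.mean(f,0),np.std(f,0));delta([.483,.068,.1207])
s=vision.read_camera('side');f=s['frame'][:,:,::-1]
cv2.imwrite('pics/s4.png',cv2.resize(f[200:320,250:370],None,fx=4.9,fy=4.9,interpolation=3))
"
```

```text
clock: 17.15
tcp_pos: [0.4826, 0.0679, 0.1208]
tool_rot: [0.079, 0.997, 0.0, 0.0]
ft_force: [-0.6, -0.8, 1.5]
width: 0.0349
gripper_force: 60.3
[-0.19809092 -0.19481239  1.54435414] [0.43337705 0.51528868 0.54111736]
tcp [0.4826 0.0679 0.1208] shift tool [-0.0004  0.0002  0.0001]
tool y yaw 1.412 tilt [ 1.e-04  1.e-04 -1.e+00]
```

View pics/s4.png

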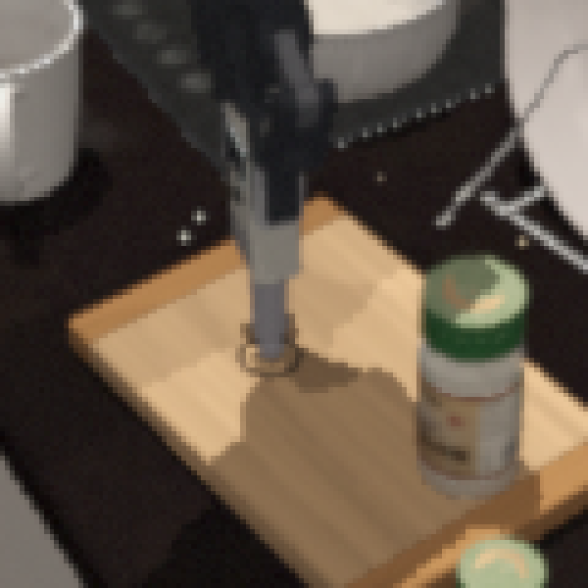

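The ball's foot at (271,360) sits inside the ring, centred at (270,355). The push is about 3.1 N, which is about half way in.

```bash
python3 -c "
from plant import ticket
print(ticket.finish_job())"
```

```text
the job is handed in; nothing more can be done
None
```

I moved the jar to the board's right end, about 12 cm from the ring, and handed the job in with the meter held upright in the ring and pressed at about 3 N, roughly half way in; the hand-in gave no verdict.

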